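# Catch the walnuts from the chute

## Task

Pick up the small deep steel saucepan (not the shallow frying pan) by its handle, hold it under the lip of the wooden nut chute and raise it against the two feet of the chute's gate, so that its rim lifts the gate and both walnuts drop off the lip into the held saucepan. Then set the saucepan with the two walnuts in it down upright on the counter and let go.

Things in the scene. Friction and masses are not known exactly. Their poses are not given: they have to be found in the camera images.
- saucepan: Open round steel pan, 60 mm high, 130 mm across the rim, 116 mm at the base, wall 3 mm, 0.2 kg. Origin: centre of its underside, z up. Its handle, a level bar 14 mm wide and 16 mm tall, runs along its -x out to 184 mm, centre line 48 mm above the underside; grip it 115 mm from the origin. Not the look-alike frying pan beside it, which is 22 mm high with the same bar handle.
- chute: Wooden trough on a stand, fixed. Origin: on the counter below the lip's middle. It slopes 37 deg down to its own -x; lip 180 mm up; stand starts 65 mm behind (+x). A light steel gate (1 N, falls shut) covers the lip; its two legs at y = +-46 mm end in flat feet (x -34 to +10, 24 mm wide), undersides 110 mm up when shut. Pushed up 45 mm the gate lets the nuts out; stop at 55 mm, feet at 165.
- walnut_a: First of two alike walnuts behind the gate, 37 x 30 mm, 14 g; origin at its centre. With the gate up both roll off by themselves within 1 s and land 30 to 80 mm before the lip (chute's -x). A saucepan with its handle along the chute's -x and its centre 40 to 70 mm before the lip meets both feet with its rim and catches both walnuts.
- walnut_b: Second walnut, 37 x 30 mm, 14 g, just uphill of the first one on the slope; origin at its centre.
Mind the look-alikes: they are no part of the job. Leave any pink look-alike of the walnut_a alone.

How it is judged:
By the outcome, as a careful person would: the job done as asked, in the order asked, and still so for the second after the job is handed in, with the robot touching nothing.
It also fails if it takes over 51 s, if anything falls off the work surface, if the arm or the gripper's body presses on something with over 40 N, if the wrist force passes 120 N, or if a joint passes its speed limit or range.

## Robot

A 7-joint arm with a two-finger parallel gripper is mounted at the origin on the work surface. World frame = base frame: x ahead of the robot, y to its left, z up, the work surface at z = 0. Lengths are in m, angles in rad, forces in N, time in s.
With the tool pointing down it reaches from about 0.425 to 0.925 m from the base axis. Payload 6.8 kg.
Tool frame: the origin (TCP) lies at the very end of the fingers, on their centre line; the grasp point (between the pads) lies tcp_to_grasp behind it (tcp_to_grasp is the distance from the TCP to the grasp point, in m); z points along the fingers, y is the line along which they close (so a half turn about z gives the same grasp; the last joint's range is limited). The gripper opens to 85 mm and grips with 20 to 120 N. Pads are 22 mm wide; open, the fingers measure 114 mm over their backs; the gripper's body (76 mm by 85 mm) begins 54 mm behind the grasp point. The pads swing forward as they close: fully open they stand 13 mm farther back than shut.
Start: joints at [1.221, 0.477, 0.022, 1.555, -0.011, 1.109, -0.083], TCP at [0.162, -0.655, 0.206] pointing down, gripper open.
Joint ranges: [-2.96, 2.96], [-0.34, 2.1], [-1.41, 1.46], [0.24, 2.44], [-1.37, 4.51], [0.17, 1.92], [-2.96, 2.96]. Speed limits (rad/s): [2.39, 2.39, 3.14, 3.14, 3.14, 3.14, 3.14].

## Interface

Orientations are given as a unit quaternion [w, x, y, z].
In Python, from plant import * gives the robot as it stands. The module is installed in compiled form; this text tells all that it offers.
- The arm moves only by the tool arm_command, never from a script. Its argument "motion" is a list of rows, each a list of 3 entries, a list of its own where there are three numbers: the opening, from -1 (shut) to 1 (fully open), then the shift along the world's x, y, z in cm, then the turn about the world's z in rad. A call has 1 to 20 rows; each row is the pose to reach, as a shift and turn from the pose commanded when the call began; what a row does not reach only later rows make up. A row lasts 1/10 s, in which the tool goes at most 50 mm and 8.59 degrees, less where a joint would pass 70% of its speed; a pose out of reach is approached as far as the arm can. A call with a gripper value outside its range is refused whole. The fingers move at their own pace and stop on an object; "grip_force" is the grip in N (left out, the last holds). Time passes only in rows, so rows that repeat a pose let the fingers close. It gives the time, the measured TCP pose, the force, the opening and the grip force at its end, in the units of the state.
- get_obs(): the state, without advancing time (a new reading comes with each control period).
- camera(name): name is "side" or "top"; returns (picture, depth): 400x640x3 uint8, red, green, blue; 400x640 float32, m along the optical axis (not along the pixel's ray), 0 where there is no reading.
- get_calibration(name): a dict with "fov_y" (degrees; the focal length in pixels is half the picture's height over the tangent of half this angle, whatever the lens; pixels are square), "cx", "cy" (the principal point, pixels), "eye" and "rotation" of the camera in the world. Camera axes: x right, y up, looking along -z (the intrinsics and any distortion apply to the point x, -y, -z); pixel columns grow to the right and rows downward; lengths in m; the calibration is good to about 2 mm. A picture is of the moment at which its call begins. get_calibration takes no time and is no camera call.
- finish_job(): hands the job in; it is judged then, once.
The state is a dict: "t": time; "qpos": joint angles; "qvel": joint speeds; "joint_efforts": joint torques, N m; "eef_pos": TCP position; "ee_rot": TCP orientation; "ft_force": force on the tool from outside, world axes, zero at the start; "moment": the same for the moment, N m; "opening": finger opening in m; "grip_force": force on a finger pad.
Only numpy, scipy, OpenCV 4.12 (cv2) and the standard library are available. Lean on these libraries where they do the work, as an engineer would, in place of code of your own. Each camera call takes 0.05 s, during which the arm holds its last target. There are 200 camera calls.

## Working session

There is one attempt and no reset: what is moved stays moved. The work goes in short steps, Python scripts to look and compute and a tool call to move; the robot and the scene stay as the last step left them, time stands still between calls to the robot, and variables do not carry over. Pictures are saved under pics/ and viewed, at most 10 in all, crops included, and the job is handed in when it is done.

Besides the shell and the picture viewer there is one more tool, called after "Request:" as name(argument=value, ...) on one line, values as JSON. arm_command: Moves the arm, as the interface text tells. Its arguments: {"type":"object","properties":{"motion":{"type":"array"},"grip_force":{"type":"number"}},"required":["motion"]}

```bash
mkdir -p pics
cat > h.py <<'E'
from plant import *
import numpy as np, cv2
def cloud(name):
    im,d=camera(name); c=get_calibration(name)
    f=200/np.tan(np.radians(c["fov_y"])/2)
    v,u=np.mgrid[0:400,0:640]
    k=c.get("distortion",None)
    x=(u-c["cx"])/f*d; y=(v-c["cy"])/f*d
    P=np.stack([x,-y,-d],-1)@np.array(c["rotation"]).T+np.array(c["eye"])
    P[d==0]=np.nan
    return im,P
E
python3 - <<'E'
from h import *
for n in("top","side"):
    im,P=cloud(n); print(get_calibration(n)); cv2.imwrite(f"pics/{n}0.png",im[:,:,::-1]); np.save(f"{n}0.npy",P)
o=get_obs(); print({k:np.round(v,3) for k,v in o.items()}); 
try: print(tcp_to_grasp)
except Exception as e: print(e)
E
```

```text
Traceback (most recent call last):
  File "h.py", line 9, in cloud
    P=np.stack([x,-y,-d],-1)@np.array(c["rotation"]).T+np.array(c["eye"])
      ~~~~~~~~~~~~~~~~~~~~~~^~~~~~~~~~~~~~~~~~~~~~~~~~
ValueError: matmul: Input operand 1 has a mismatch in its core dimension 0, with gufunc signature (n?,k),(k,m?)->(n?,m?) (size 4 is different from 3)
```

```bash
sed -i 's/np.array(c\["rotation"\]).T/Rm(c["rotation"]).T/' h.py
cat >> h.py <<'E'
from scipy.spatial.transform import Rotation
def Rm(q): return Rotation.from_quat([q[1],q[2],q[3],q[0]]).as_matrix()
E
python3 - <<'E'
from h import *
for n in("top","side"):
    im,P=cloud(n); print(get_calibration(n)); cv2.imwrite(f"pics/{n}0.png",im[:,:,::-1]); np.save(f"{n}0.npy",P)
o=get_obs(); print({k:np.round(v,3) for k,v in o.items()}); 
try: print(tcp_to_grasp)
except Exception as e: print(e)
E
```

```text
{'fov_y': 45.76536657842596, 'cx': 316.97647728412795, 'cy': 194.56427281858868, 'eye': array([ 0.54286537, -0.0181335 ,  1.49220844]), 'rotation': array([-0.69886569, -0.03033567,  0.03130675,  0.71392323])}
{'fov_y': 52.6261437373425, 'cx': 317.54254366813115, 'cy': 198.62522245052944, 'eye': array([ 0.35046765, -0.59689215,  0.78000925]), 'rotation': array([ 0.89304293,  0.37695258, -0.08756017, -0.22959596])}
{'t': np.float64(0.15), 'qpos': array([ 1.221,  0.478,  0.022,  1.556, -0.012,  1.109, -0.083]), 'qvel': array([ 0.001, -0.002, -0.   , -0.004, -0.001,  0.   ,  0.002]), 'joint_efforts': array([ 3.0000e-03, -5.9693e+01,  1.6100e+00, -2.8149e+01,  1.3000e-02,
        7.0000e-03, -0.0000e+00]), 'eef_pos': array([ 0.161, -0.655,  0.206]), 'ee_rot': array([-0.001,  0.993,  0.121, -0.   ]), 'ft_force': array([ 0.201, -0.87 ,  0.623]), 'moment': array([-0.012,  0.029, -0.036]), 'grip_force': np.float64(0.0), 'opening': np.float64(0.085)}
0.0187
```

View pics/top0.png

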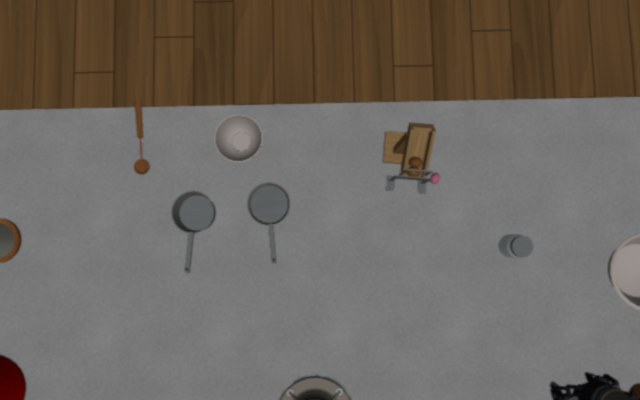

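View pics/side0.png

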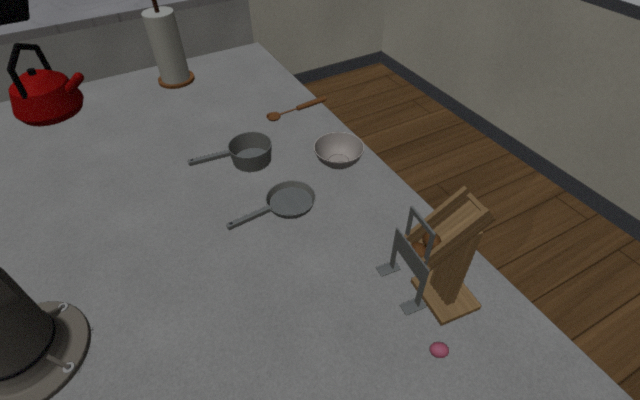

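The top view shows the saucepan at (193,212) with its handle to (187,270), and the frying pan at (269,204). The chute is at (415,165) with feet at (390,184) and (422,187), and the pink decoy is at (435,178). Now I'll measure them.

Run:
```python
import numpy as np, cv2
from scipy.optimize import least_squares
T=np.load("top0.npy");S=np.load("side0.npy")
def box(P,u0,u1,v0,v1): 
    q=P[v0:v1,u0:u1].reshape(-1,3); return q[np.isfinite(q[:,0])]
print("table z",np.nanmedian(T[300:340,150:250,2]),np.nanmedian(S[240:300,150:250,2]))
for n,P,pb,hb in(("top",T,(165,222,185,240),(180,198,238,275)),("side",S,(226,275,128,175),(185,228,148,168))):
    q=box(P,*pb); print(n,"zmax",np.percentile(q[:,2],[50,95,99]))
    r=q[(q[:,2]>.052)]
    h=box(P,*hb);h=h[(h[:,2]>.042)&(h[:,2]<.07)]
    m=h.mean(0);d=np.linalg.svd(h[:,:2]-m[:2])[2][0]; d*=np.sign(-d[0]); t=(h[:,:2]-m[:2])@d
    r=r[((r[:,:2]-m[:2])@d)<-.075+0*t.max()]
    for _ in range(1):
        f=least_squares(lambda p:np.hypot(r[:,0]-p[0],r[:,1]-p[1])-p[2],[*r[:,:2].mean(0),.063],loss="soft_l1",f_scale=.003).x
    tip=m[:2]+d*t.max()
    print(n,"circle",f,len(r),"h mean",m,"tip",tip,"dist",np.hypot(*(tip-f[:2])),"ang handle",np.arctan2(d[1],d[0]),"c->m",np.arctan2(*(m[:2]-f[:2])[::-1]))
# chute
for n,P,b in(("top",T,(378,445,115,198)),("side",S,(370,500,180,325))):
    q=box(P,*b)
    h,e=np.histogram(q[:,2],np.arange(0,.4,.01)); print(n,dict(zip(e.round(2),h)))
    ft=q[(q[:,2]>.10)&(q[:,2]<.125)]
    np.save(n+"ft.npy",ft)
    k=cv2.kmeans(ft.astype(np.float32),2,None,(3,50,1e-4),5,cv2.KMEANS_PP_CENTERS)
    print(k[2]); 
    for i in(0,1):
        g=ft[k[1][:,0]==i]; print(len(g),g.min(0),g.max(0),cv2.minAreaRect(g[:,:2].astype(np.float32)*1000))
```

```text
table z -0.0007445643821344383 -0.0008024892020720431
top zmax [0.00186942 0.0558778  0.06146333]
top circle [0.62452667 0.35819014 0.06270764] 160 h mean [0.49424587 0.3711865  0.05373036] tip [0.44284969 0.37678383] dist 0.182625977954895 ang handle 3.0331145164165307 c->m 3.042165100812632
side zmax [0.00923726 0.05699841 0.06037561]
side circle [0.62321171 0.35675137 0.06265312] 212 h mean [0.49734408 0.36721356 0.05148953] tip [0.44080022 0.37296663] dist 0.1831307977679977 ang handle 3.040196386200688 c->m 3.0586626880736953
top {np.float64(0.0): np.int64(1596), np.float64(0.01): np.int64(355), np.float64(0.02): np.int64(194), np.float64(0.03): np.int64(22), np.float64(0.04): np.int64(7), np.float64(0.05): np.int64(10), np.float64(0.06): np.int64(8), np.float64(0.07): np.int64(11), np.float64(0.08): np.int64(5), np.float64(0.09): np.int64(11), np.float64(0.1): np.int64(26), np.float64(0.11): np.int64(179), np.float64(0.12): np.int64(18), np.float64(0.13): np.int64(10), np.float64(0.14): np.int64(13), np.float64(0.15): np.int64(13), np.float64(0.16): np.int64(10), np.float64(0.1
[... 2139 characters left out ...]
64(49), np.float64(0.31): np.int64(0), np.float64(0.32): np.int64(0), np.float64(0.33): np.int64(0), np.float64(0.34): np.int64(0), np.float64(0.35): np.int64(0), np.float64(0.36): np.int64(0), np.float64(0.37): np.int64(0), np.float64(0.38): np.int64(0)}
[[ 0.79509354 -0.306947    0.11247006]
 [ 0.68539524 -0.28712952  0.11376261]]
208 [ 0.78964787 -0.32640396  0.10018522] [ 0.81181589 -0.27452019  0.12495055] ((794.4459228515625, -303.0071716308594), (19.586933135986328, 53.55119705200195), 17.765850067138672)
479 [ 0.6609189  -0.34153861  0.10799592] [ 0.71532175 -0.22260874  0.12353866] ((687.610107421875, -281.47833251953125), (116.98981475830078, 44.869014739990234), 83.55683135986328)
```

Run:
```python
import numpy as np, cv2
from scipy.optimize import differential_evolution
T=np.load("top0.npy");S=np.load("side0.npy")
for n in("top","side"):
    f=np.load(n+"ft.npy"); f=f[(f[:,0]<.73)&(f[:,2]>.108)&(f[:,2]<.12),:2]
    for s in(1,0):
        g=f[(f[:,1]>-.28)==s].astype(np.float32)*1000; print(n,len(g),g.mean(0),cv2.minAreaRect(g))
    def cost(p,f=f):
        c,s=np.cos(p[2]),np.sin(p[2]); d=f-p[:2]
        x=c*d[:,0]+s*d[:,1]; y=-s*d[:,0]+c*d[:,1]
        dx=np.maximum(abs(x+.012)-.022,0);dy=np.maximum(abs(abs(y)-.046)-.012,0)
        return np.minimum(np.hypot(dx,dy),.006).mean()
    r=differential_evolution(cost,[(.65,.75),(-.34,-.24),(-.5,.3)],seed=1,tol=1e-8); print(n,r.x,r.fun)
# trough: points z>.15: fit gradient direction of slope plane & upper edge direction
for n,P,b in(("top",T,(395,440,115,180)),("side",S,(400,500,180,290))):
    q=P[b[2]:b[3],b[0]:b[1]].reshape(-1,3);q=q[np.isfinite(q[:,0])]
    q=q[(q[:,2]>.2)&(q[:,0]>.73)]
    best=None;rng=np.random.default_rng(0)
    for _ in range(500):
        a=q[rng.choice(len(q),3,False)];nn=np.cross(a[1]-a[0],a[2]-a[0]);L=np.linalg.norm(nn)
        if L<1e-6: continue
        nn/=L; nn*=np.sign(nn[2]) or 1
        if abs(nn[2]-np.cos(np.radians(37)))>.04: continue
        k=abs((q-a[0])@nn)<.003
        if best is None or k.sum()>best.sum(): best=k
    w=q[best];m=w.mean(0);nn=np.linalg.svd(w-m)[2][2];nn*=np.sign(nn[2]);print(n,best.sum(),len(q),"yaw",np.arctan2(-nn[1],-nn[0]),"slope",np.degrees(np.arccos(nn[2])),m)
    if n=="top": print("rect",cv2.minAreaRect((q[:,:2]*1000).astype(np.float32)))
```

```text
top 100 [ 690.9138  -233.45279] ((693.7344970703125, -235.3912811279297), (23.511938095092773, 43.551727294921875), 86.44327545166016)
top 86 [ 679.1652 -324.9058] ((680.220947265625, -326.0520324707031), (24.002439498901367, 34.86248779296875), 80.11404418945312)
top [ 0.70072549 -0.28201044 -0.09619039] 4.4039940513094273e-07
side 211 [ 690.525   -237.36157] ((692.4750366210938, -236.21397399902344), (25.632627487182617, 45.14838409423828), 86.23777770996094)
side 251 [ 680.60925 -328.66092] ((683.2222900390625, -327.4468078613281), (24.48773765563965, 43.05766677856445), 84.27135467529297)
side [ 0.69956578 -0.28316191 -0.10607084] 1.3480265382747227e-05
top 389 1158 yaw -0.16701245156213382 slope 39.12649602287088 [ 0.78452476 -0.29290204  0.24415417]
rect ((780.2007446289062, -289.76824951171875), (65.41377258300781, 105.69642639160156), 84.54278564453125)
side 884 2920 yaw -0.0521170189048014 slope 36.918278644748064 [ 0.78666716 -0.28646152  0.24426105]
```

Request:
arm_command(motion=[[1,[4,3,0],-0.1],[1,[8,6,0],-0.2],[1,[12,10,0],-0.3],[1,[16,14,0],-0.34],[1,[20,18,0],-0.34],[1,[24,22,0],-0.34],[1,[28,26,0],-0.34],[1,[31,30,0],-0.34],[1,[33,34.5,0],-0.34],[1,[34,39,0],-0.34],[1,[34.8,44,0],-0.34],[1,[34.8,49,0],-0.34],[1,[34.8,54,0],-0.34],[1,[34.8,59,0],-0.34],[1,[34.8,64,0],-0.34],[1,[34.8,69,0],-0.34],[1,[34.8,74,0],-0.34],[1,[34.8,79,0],-0.34],[1,[34.8,84,0],-0.34],[1,[34.8,87,0],-0.34]])

```text
t: 2.15
eef_pos: [0.5093, 0.2102, 0.2064]
ee_rot: [0.0, 0.999, -0.049, 0.0]
ft_force: [1.6, 0.4, -0.4]
opening: 0.0848
grip_force: 0.0
```

Run:
```python
from h import *
o=get_obs();print(o["t"],o["eef_pos"].round(4),o["ee_rot"].round(3),o["qpos"].round(2))
T=np.load("top0.npy");print("pink",T[176:180,433:438].reshape(-1,3).mean(0))
S=np.load("side0.npy");print("pink side",S[348:352,436:442].reshape(-1,3).mean(0))
```

```text
2.15 [0.5093 0.2102 0.2064] [ 0.     0.999 -0.049  0.   ] [-0.21  0.3  -0.36  1.83  0.12  1.03 -2.29]
pink [ 0.71622419 -0.38964753  0.02876748]
pink side [ 0.71021957 -0.39303892  0.02681508]
```

Request:
arm_command(motion=[[1,[0,4,0],0],[1,[0,8,0],0],[1,[0,12,0],0],[1,[0,15.3,0],0],[1,[0,15.3,-3],0],[1,[0,15.3,-6],0],[1,[0,15.3,-9],0],[1,[0,15.3,-9],0],[1,[0,15.3,-9],0]])

```text
t: 3.05
eef_pos: [0.5095, 0.3613, 0.1165]
ee_rot: [0.0, 0.999, -0.049, -0.0]
ft_force: [-0.7, 1.2, 1.0]
opening: 0.0852
grip_force: 0.0
```

Run:
```python
from h import *
o=get_obs();print(o["t"],o["eef_pos"].round(4),o["ee_rot"].round(3),o["qpos"].round(2))
im,P=cloud("side");cv2.imwrite("pics/s1.png",cv2.resize(im[100:220,150:330],None,fx=3,fy=3)[:,:,::-1])
```

```text
3.05 [0.5095 0.3613 0.1165] [ 0.     0.999 -0.049 -0.   ] [-0.44  0.52 -0.37  1.74  0.23  0.93 -2.57]
```

View pics/s1.png

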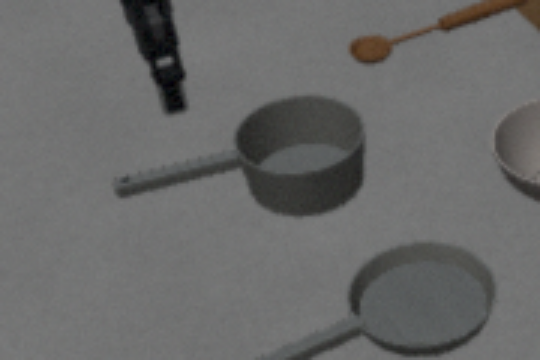

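The saucepan is untouched and the gripper is above its handle. I'll descend with a 6 mm y correction, then grip.

Request:
arm_command(motion=[[1,[0,0.6,-2],0],[1,[0,0.6,-4],0],[1,[0,0.6,-6],0],[1,[0,0.6,-7.5],0],[1,[0,0.6,-8.7],0],[1,[0,0.6,-8.7],0],[1,[0,0.6,-8.7],0]])

```text
t: 3.8
eef_pos: [0.51, 0.3679, 0.0301]
ee_rot: [-0.0, 0.999, -0.049, 0.0]
ft_force: [-1.0, 0.1, -0.7]
opening: 0.0854
grip_force: 0.0
```

Request:
arm_command(motion=[[-1,[0,0,0],0],[-1,[0,0,0],0],[-1,[0,0,0],0],[-1,[0,0,0],0],[-1,[0,0,0],0],[-1,[0,0,0],0],[-1,[0,0,0],0],[-1,[0,0,0],0],[-1,[0,0,0],0],[-1,[0,0,0],0]], grip_force=100)

```text
t: 4.8
eef_pos: [0.5095, 0.3678, 0.0295]
ee_rot: [-0.0, 0.999, -0.049, -0.0]
ft_force: [-1.7, 1.1, 2.9]
opening: 0.0072
grip_force: 98.6
```

Request:
arm_command(motion=[[-1,[0,0,0.5],0],[-1,[0,0,1.5],0],[-1,[0,0,3],0],[-1,[0,0,4.5],0],[-1,[0,0,6],0],[-1,[0,0,6],0],[-1,[0,0,6],0]])

```text
t: 5.5
eef_pos: [0.5099, 0.3676, 0.0901]
ee_rot: [-0.0, 0.999, -0.049, 0.001]
ft_force: [0.5, 0.1, -1.4]
opening: 0.0068
grip_force: 99.2
```

Run:
```python
from h import *
o=get_obs();print(o["t"],o["eef_pos"].round(4),o["opening"],o["ft_force"],o["moment"],o["qpos"].round(2))
im,P=cloud("side");cv2.imwrite("pics/s2.png",cv2.resize(im[60:210,130:330],None,fx=3,fy=3)[:,:,::-1])
im,T=cloud("top");np.save("t2.npy",T)
q=T[180:245,160:230].reshape(-1,3);q=q[(q[:,2]>.08)&(q[:,2]<.15)]
# rim plane
k=q[:,0]>.57;r=q[k];A=np.c_[r[:,:2]-[.624,.3575],np.ones(len(r))]
print(len(r),np.linalg.lstsq(A,r[:,2],rcond=None)[0],np.percentile(r[:,2],[50,90,98]))
for a,b in((.56,.58),(.6,.64),(.66,.70)):
    m=(q[:,0]>a)&(q[:,0]<b);print(a,m.sum(),np.percentile(q[m,2],[50,90,97]) if m.any() else 0)
```

```text
5.5 [0.5099 0.3676 0.0901] 0.006783637700015699 [ 0.54023074  0.06533435 -1.42978523] [ 2.43875230e-02  1.79166099e-01 -1.20817296e-04] [-0.46  0.55 -0.36  1.75  0.24  0.88 -2.6 ]
337 [-0.06363097 -0.03403247  0.09884946] [0.09838871 0.1102423  0.1133594 ]
0.56 71 [0.10916291 0.11697651 0.11815355]
0.6 90 [0.10124638 0.11014157 0.11190314]
0.66 117 [0.09693584 0.1045802  0.10594748]
```

View pics/s2.png

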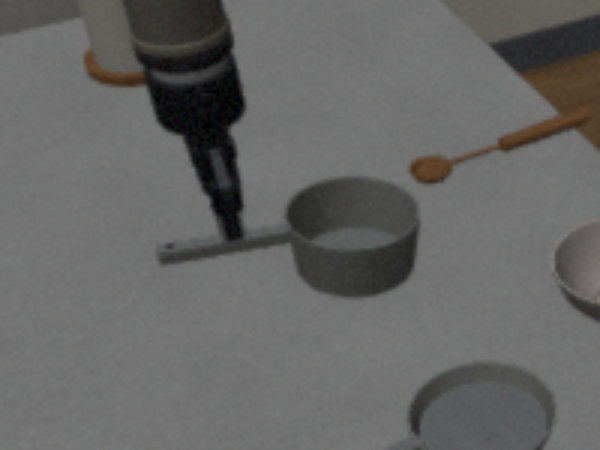

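The saucepan is held level in roll, with about 6° of forward droop at the grip. I'll raise the grip force to 120 N and carry it gently.

Request:
arm_command(motion=[[-1,[0,0,0.5],0],[-1,[0,0,1],0],[-1,[0,-1,2],0],[-1,[0,-2.5,2],0],[-1,[0,-4.5,2],0],[-1,[-0.5,-7,2],0],[-1,[-1,-10,2],0],[-1,[-1.5,-13.5,2],0],[-1,[-2,-17,2],0],[-1,[-2.5,-20.5,2],0],[-1,[-3,-24,2],0],[-1,[-3.5,-27.5,2],0],[-1,[-4,-31,2],0],[-1,[-4.5,-34.5,2],0],[-1,[-5,-38,2],0],[-1,[-5.5,-41,2],0],[-1,[-6,-43.5,2],0],[-1,[-6.5,-45.5,2],0],[-1,[-7,-47,2],0],[-1,[-7,-47.5,2],0]], grip_force=120)

```text
t: 7.6
eef_pos: [0.4372, -0.1107, 0.1091]
ee_rot: [0.001, 0.999, -0.052, -0.001]
ft_force: [0.4, -0.3, -1.8]
opening: 0.0052
grip_force: 119.0
```

Request:
arm_command(motion=[[-1,[-0.2,-1,0],0],[-1,[-0.6,-3,0],0],[-1,[-1,-5.5,0],0],[-1,[-1.5,-8.5,0],0],[-1,[-2,-11,0],0],[-1,[-2.4,-13,0],0],[-1,[-2.8,-14.2,0],0],[-1,[-2.8,-14.6,0],0],[-1,[-2.8,-14.6,0],0],[-1,[-2.8,-14.6,0],0]])

```text
t: 8.6
eef_pos: [0.412, -0.2524, 0.1094]
ee_rot: [-0.0, 0.999, -0.048, 0.0]
ft_force: [-0.5, 0.3, -2.2]
opening: 0.0051
grip_force: 119.1
```

```bash
cat >> h.py <<'E'
from scipy.optimize import least_squares
def panpose(show=True):
    """fit rim: plane z=a*u+b along pan axis, circle centre"""
    o=get_obs(); e=o["eef_pos"]
    for n in("top","side"):
        im,P=cloud(n)
        d=np.array([np.cos(-.1),np.sin(-.1)])
        c0=e[:2]+.115*d
        q=P.reshape(-1,3);q=q[np.isfinite(q[:,0])]
        rr=np.hypot(*(q[:,:2]-c0).T)
        q=q[(rr>.03)&(rr<.085)&(abs(q[:,2]-e[2]-.022)<.035)]
        th=np.arctan2(*(q[:,:2]-c0).T[::-1]); w=[]
        # highest points per angular bin
        for b in np.linspace(-np.pi,np.pi,49)[:-1]:
            g=q[(th>=b)&(th<b+.131)]
            if len(g)>3: w.append(g[g[:,2]>g[:,2].max()-.004].mean(0))
        w=np.array(w)
        w=w[abs(((np.arctan2(w[:,1]-c0[1],w[:,0]-c0[0])+.1-np.pi+np.pi)%(2*np.pi))-np.pi)>.35]
        f=least_squares(lambda p:np.hypot(w[:,0]-p[0],w[:,1]-p[1])-.0635,c0,loss="soft_l1",f_scale=.002).x
        u=(w[:,:2]-f)@d; A=np.c_[u,np.ones(len(u))]
        s=least_squares(lambda p:A@p-w[:,2],[0,.1],loss="soft_l1",f_scale=.002).x
        print(n,len(w),"centre",f.round(4),"dir",np.arctan2(*(f-e[:2])[::-1]).round(3),"slope",s[0].round(3),"rim mid z",s[1].round(4),"front z",(s[1]+.065*s[0]).round(4))
    print(o["t"],e.round(4),o["ft_force"].round(1),o["moment"].round(2),o["opening"].round(4))
E
python3 -c "
from h import *
panpose();print(get_obs()['qpos'].round(2))"
```

```text
top 39 centre [ 0.5259 -0.2609] dir -0.075 slope -0.105 rim mid z 0.1288 front z 0.1219
side 43 centre [ 0.5252 -0.2629] dir -0.092 slope -0.098 rim mid z 0.1272 front z 0.1209Traceback (most recent call last):
  File "<string>", line 3, in <module>
    panpose();print(get_obs()['qpos'].round(2))
    ~~~~~~~^^
  File "h.py", line 36, in panpose
    print(o["t"],e.round(4),o["ft_force"].round(1),o["moment"].round(2),o["opening"].round(4))
                                                                        ^^^^^^^^^^^^^^^^^^
AttributeError: 'float' object has no attribute 'round'
```

```bash
sed -i 's/,o\["opening"\].round(4))/)/' h.py
```

Request:
arm_command(motion=[[-1,[0,0,-0.5],0],[-1,[0,0,-1.5],0],[-1,[0,0,-2.5],0],[-1,[0,0,-3],0],[-1,[0,0,-3],0],[-1,[1,-0.1,-3],0],[-1,[2.5,-0.3,-3],0],[-1,[4.5,-0.6,-3],0],[-1,[6.5,-0.8,-3],0],[-1,[8.5,-1.1,-3],0],[-1,[10.3,-1.3,-3],0],[-1,[11.5,-1.4,-3],0],[-1,[12,-1.5,-3],0],[-1,[12,-1.5,-3],0],[-1,[12,-1.5,-3],0]])

```text
t: 10.2
eef_pos: [0.5308, -0.2686, 0.0792]
ee_rot: [0.0, 0.999, -0.049, -0.0]
ft_force: [-0.2, -1.0, -2.8]
opening: 0.0048
grip_force: 119.6
```

Run:
```python
from h import *
panpose();print(get_obs()['qpos'].round(2))
im,P=cloud("side");cv2.imwrite("pics/s3.png",cv2.resize(im[150:340,290:530],None,fx=3,fy=3)[:,:,::-1])
```

```text
top 39 centre [ 0.6448 -0.2772] dir -0.075 slope 0.019 rim mid z 0.1036 front z 0.1048
side 42 centre [ 0.644  -0.2792] dir -0.093 slope -0.068 rim mid z 0.0982 front z 0.0937
10.2 [ 0.5308 -0.2686  0.0792] [-0.2 -1.  -2.8] [ 0.04  0.22 -0.02]
[ 0.49  0.5  -0.17  1.85  0.11  0.8  -1.4 ]
```

View pics/s3.png

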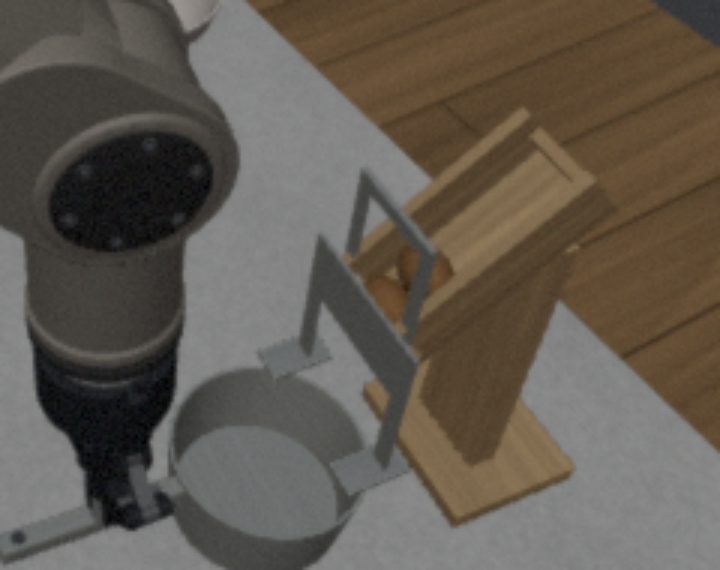

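The pan is below both feet, and both walnuts are behind the gate. Raising now.

Request:
arm_command(motion=[[-1,[0,0,0.5],0],[-1,[0,0,1],0],[-1,[0,0,1.5],0],[-1,[0,0,2],0],[-1,[0,0,2.5],0],[-1,[0,0,3],0],[-1,[0,0,3.5],0],[-1,[0,0,4],0],[-1,[0,0,4.5],0],[-1,[0,0,5],0],[-1,[0,0,5.5],0],[-1,[0,0,6],0],[-1,[0,0,6.3],0],[-1,[0,0,6.3],0],[-1,[0,0,6.3],0],[-1,[0,0,6.3],0],[-1,[0,0,6.3],0],[-1,[0,0,6.3],0],[-1,[0,0,6.3],0],[-1,[0,0,6.3],0]])

```text
t: 12.35
eef_pos: [0.5316, -0.2686, 0.1424]
ee_rot: [-0.0, 0.999, -0.049, -0.0]
ft_force: [0.4, 0.3, -0.7]
opening: 0.0001
grip_force: 0.0
```

Run:
```python
from h import *
panpose()
im,P=cloud("side");cv2.imwrite("pics/s4.png",cv2.resize(im[120:320,290:530],None,fx=3,fy=3)[:,:,::-1])
```

```text
top 10 centre [ 0.6451 -0.2798] dir -0.098 slope 0.149 rim mid z 0.1865 front z 0.1961
side 13 centre [ 0.636  -0.2792] dir -0.102 slope 0.041 rim mid z 0.1944 front z 0.1971
12.35 [ 0.5316 -0.2686  0.1424] [ 0.4  0.3 -0.7] [0.04 0.01 0.01]
```

View pics/s4.png

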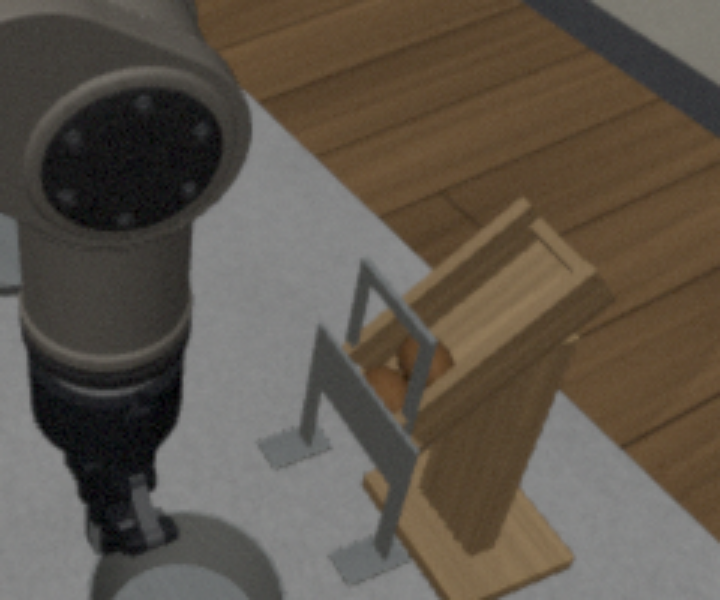

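The pan slipped out of the fingers when it met the gate. It's still upright on the counter and both walnuts are still behind the gate. I'll find out where it lies.

Run:
```python
from h import *
im,P=cloud("side");cv2.imwrite("pics/s5.png",im[:,:,::-1]);np.save("s5.npy",P)
im,T=cloud("top");np.save("t5.npy",T);cv2.imwrite("pics/t5.png",im[:,:,::-1])
```

```text
(no output)
```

View pics/s5.png

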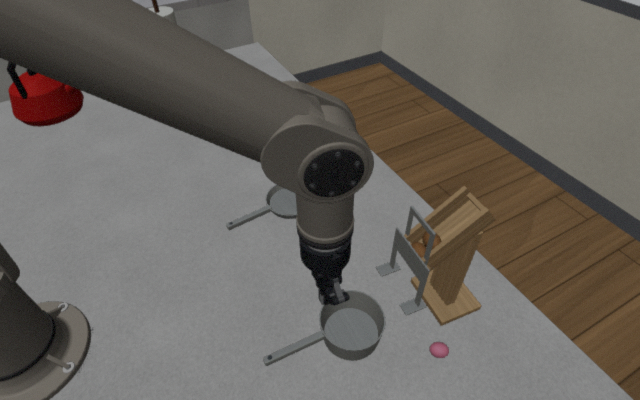

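The pan stands upright on the counter at about (350,325), its handle pointing to (268,360). I'll fit its pose.

```bash
cat > fit.py <<'E'
from h import *
def fitpan(P,hb,pb,tag):
    """hb, pb: pixel boxes u0,u1,v0,v1 of handle / pan"""
    g=lambda b:(lambda q:q[np.isfinite(q[:,0])])(P[b[2]:b[3],b[0]:b[1]].reshape(-1,3))
    h=g(hb);h=h[(h[:,2]>.045)&(h[:,2]<.07)]
    m=h.mean(0);d=np.linalg.svd(h[:,:2]-m[:2])[2][0]; t=(h[:,:2]-m[:2])@d
    r=g(pb);r=r[(r[:,2]>.054)&(r[:,2]<.066)]
    r=r[np.hypot(*(r[:,:2]-m[:2]).T)>.07]
    f=least_squares(lambda p:np.hypot(r[:,0]-p[0],r[:,1]-p[1])-.063,r[:,:2].mean(0),loss="soft_l1",f_scale=.002).x
    if (m[:2]-f)@d<0:d=-d
    n=np.array([-d[1],d[0]])
    print(tag,len(h),len(r),"centre",f.round(4),"handle dir",np.arctan2(d[1],d[0]).round(3),"c->m",np.arctan2(*(m[:2]-f)[::-1]).round(3),"m",m.round(4),"width",np.percentile((h[:,:2]-m[:2])@n,[2,98]).round(4),"tip",(m[:2]+d*abs(t).max()).round(4))
    return f,d
E
python3 - <<'E'
from fit import *
S=np.load("s5.npy");fitpan(S,(262,318,330,365),(320,385,290,360),"side")
im=cv2.imread("pics/t5.png")
T=np.load("t5.npy");z=T[:,:,2]
k=(z>.045)&(z<.07)&(T[:,:,0]<.8)&(T[:,:,0]>.3)&(T[:,:,1]<-.1)&(T[:,:,1]>-.5)
v,u=np.where(k);print(len(u),u.min(),u.max(),v.min(),v.max());q=T[k];print(q.min(0),q.max(0))
E
```

```text
side 527 335 centre [ 0.5885 -0.2715] handle dir 3.1 c->m 3.106 m [ 0.4585 -0.2669  0.0538] width [-0.008   0.0057] tip [ 0.4003 -0.2645]
323 379 419 151 280
[ 0.40558106 -0.32987723  0.04527113] [ 0.79873649 -0.20607025  0.06741307]
```

View pics/t5.png

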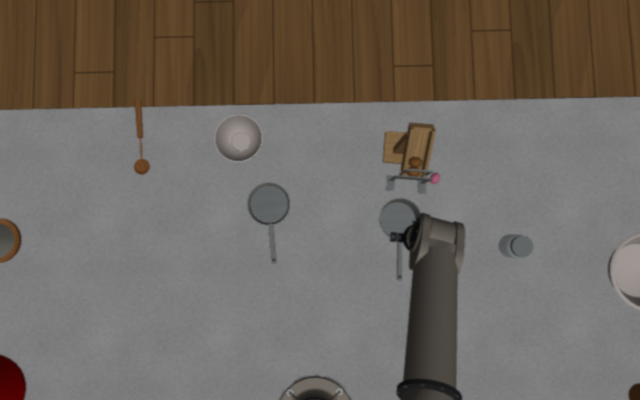

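Request:
arm_command(motion=[[1,[-1.5,0.1,0],0.06],[1,[-3.5,0.1,0],0.06],[1,[-5.8,0.1,0],0.06],[1,[-5.8,0.1,0],0.06],[1,[-5.8,0.1,0],0.06],[1,[-5.8,0.1,-2],0.06],[1,[-5.8,0.1,-4.5],0.06],[1,[-5.8,0.1,-7],0.06],[1,[-5.8,0.1,-9.5],0.06],[1,[-5.8,0.1,-11.5],0.06],[1,[-5.8,0.1,-12.3],0.06],[1,[-5.8,0.1,-12.3],0.06],[1,[-5.8,0.1,-12.3],0.06]])

```text
t: 13.9
eef_pos: [0.4747, -0.2677, 0.0201]
ee_rot: [0.0, 1.0, -0.019, 0.001]
ft_force: [1.2, -0.4, -0.3]
opening: 0.085
grip_force: 0.0
```

Request:
arm_command(motion=[[-1,[0,0,0],0],[-1,[0,0,0],0],[-1,[0,0,0],0],[-1,[0,0,0],0],[-1,[0,0,0],0],[-1,[0,0,0],0],[-1,[0,0,0],0],[-1,[0,0,0],0],[-1,[0,0,0],0],[-1,[0,0,0],0]], grip_force=60)

```text
t: 14.9
eef_pos: [0.4736, -0.2675, 0.0195]
ee_rot: [-0.0, 1.0, -0.019, -0.0]
ft_force: [-2.0, 0.0, 4.6]
opening: 0.0122
grip_force: 63.1
```

Request:
arm_command(motion=[[-1,[0,0,0],0],[-1,[0,0,0],0],[-1,[0,0,0],0],[-1,[0,0,0],0]], grip_force=90)

```text
t: 15.3
eef_pos: [0.4735, -0.2675, 0.0195]
ee_rot: [-0.0, 1.0, -0.019, -0.0]
ft_force: [-1.6, 1.9, 5.4]
opening: 0.011
grip_force: 92.2
```

Request:
arm_command(motion=[[-1,[0,0,0.4],0],[-1,[0,0,1],0],[-1,[0,0,2],0],[-1,[0,0,3],0],[-1,[0,0,3.6],0],[-1,[0,0,4],0],[-1,[0,0,4],0],[-1,[0,0,4],0]])

```text
t: 16.1
eef_pos: [0.4735, -0.2675, 0.0593]
ee_rot: [-0.0, 1.0, -0.019, -0.0]
ft_force: [-0.8, -0.1, -1.5]
opening: 0.0107
grip_force: 91.3
```

```bash
python3 -c "
from h import *
panpose();print(get_obs()['opening'])"
```

```text
top 42 centre [ 0.5892 -0.2699] dir -0.021 slope -0.011 rim mid z 0.1003 front z 0.0996
side 42 centre [ 0.5884 -0.2718] dir -0.037 slope -0.007 rim mid z 0.0971 front z 0.0966
16.1 [ 0.4735 -0.2675  0.0593] [-0.8 -0.1 -1.5] [0.03 0.2  0.  ]
0.011263570603128686
```

The grip is solid now, with almost no droop. Next I'll lower it a little and move it under the feet.

Request:
arm_command(motion=[[-1,[0,0,-0.4],0],[-1,[0,0,-0.8],0],[-1,[0.3,0,-1],-0.02],[-1,[1.2,0.1,-1],-0.04],[-1,[2.4,0.1,-1],-0.065],[-1,[3.8,0.2,-1],-0.065],[-1,[5,0.2,-1],-0.065],[-1,[5.7,0.2,-1],-0.065],[-1,[5.7,0.2,-1],-0.065],[-1,[5.7,0.2,-1],-0.065]])

```text
t: 17.2
eef_pos: [0.5303, -0.2655, 0.0492]
ee_rot: [-0.0, 0.999, -0.052, -0.0]
ft_force: [-0.7, 0.5, -2.3]
opening: 0.0108
grip_force: 91.3
```

```bash
python3 -c "
from h import *
panpose();print(get_obs()['opening'])"
```

```text
top 36 centre [ 0.6448 -0.2754] dir -0.086 slope -0.029 rim mid z 0.0884 front z 0.0865
side 42 centre [ 0.644  -0.2777] dir -0.106 slope -0.017 rim mid z 0.087 front z 0.0858
17.2 [ 0.5303 -0.2655  0.0492] [-0.7  0.5 -2.3] [ 0.06  0.2  -0.  ]
0.010997441636817868
```

Request:
arm_command(motion=[[-1,[0,0,0.5],0],[-1,[0,0,1],0],[-1,[0,0,1.5],0],[-1,[0,0,2],0],[-1,[0,0,2.4],0],[-1,[0,0,2.8],0],[-1,[0,0,3.2],0],[-1,[0,0,3.7],0],[-1,[0,0,4.2],0],[-1,[0,0,4.7],0],[-1,[0,0,5.2],0],[-1,[0,0,5.7],0],[-1,[0,0,6.2],0],[-1,[0,0,6.7],0],[-1,[0,0,7.2],0],[-1,[0,0,7.2],0],[-1,[0,0,7.2],0],[-1,[0,0,7.2],0],[-1,[0,0,7.2],0],[-1,[0,0,7.2],0]])

```text
t: 19.3
eef_pos: [0.5306, -0.2655, 0.1212]
ee_rot: [-0.0, 0.999, -0.052, -0.0]
ft_force: [-0.0, -0.1, -2.1]
opening: 0.0112
grip_force: 91.2
```

Run:
```python
from h import *
panpose();print(get_obs()['opening'])
im,P=cloud("side");cv2.imwrite("pics/s6.png",cv2.resize(im[120:320,290:530],None,fx=3,fy=3)[:,:,::-1])
```

```text
top 40 centre [ 0.6459 -0.2755] dir -0.087 slope 0.067 rim mid z 0.1629 front z 0.1673
side 43 centre [ 0.6451 -0.2774] dir -0.104 slope 0.034 rim mid z 0.1604 front z 0.1626
19.3 [ 0.5306 -0.2655  0.1212] [-0.  -0.1 -2.1] [0.06 0.25 0.02]
0.010849138150654077
```

View pics/s6.png

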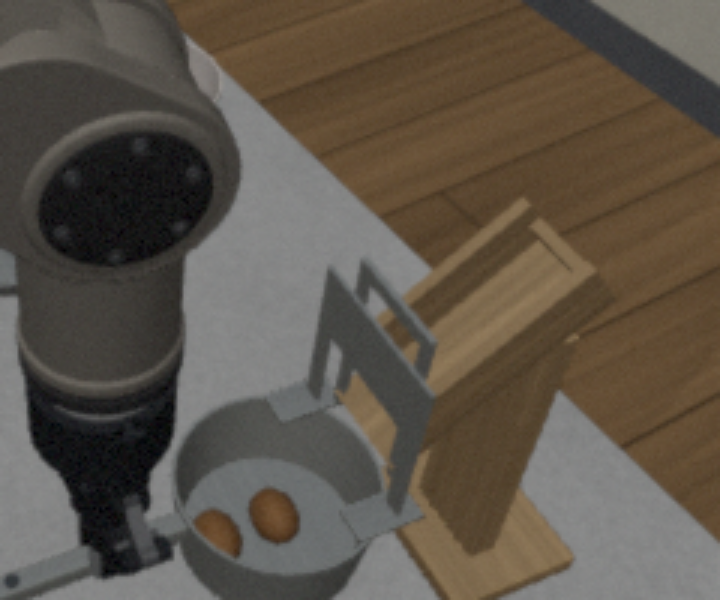

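Both walnuts are in the pan. Now lower, back out and set down.

Request:
arm_command(motion=[[-1,[0,0,-0.5],0],[-1,[0,0,-1.2],0],[-1,[0,0,-2],0],[-1,[0,0,-2.8],0],[-1,[0,0,-3.6],0],[-1,[0,0,-4.4],0],[-1,[0,0,-5.2],0],[-1,[0,0,-6],0],[-1,[0,0,-6.7],0],[-1,[0,0,-7.2],0],[-1,[0,0,-7.2],0],[-1,[-0.5,0,-7.2],0],[-1,[-1.5,0.1,-7.2],0],[-1,[-3,0.3,-7.2],0],[-1,[-4.5,0.5,-7.2],0],[-1,[-6,0.6,-7.2],0],[-1,[-7.5,0.8,-7.2],0],[-1,[-9,0.9,-7.2],0],[-1,[-9.8,1,-7.2],0],[-1,[-10,1,-7.2],0]])

```text
t: 21.45
eef_pos: [0.4293, -0.2556, 0.0497]
ee_rot: [0.0, 0.999, -0.052, -0.0]
ft_force: [-0.2, -0.2, -1.9]
opening: 0.0111
grip_force: 91.3
```

Request:
arm_command(motion=[[-1,[0,0,-0.3],0],[-1,[0,0,-0.9],0],[-1,[0,0,-1.6],0],[-1,[0,0,-2.2],0],[-1,[0,0,-2.5],0],[-1,[0,0,-2.7],0],[-1,[0,0,-2.85],0],[-1,[0,0,-2.9],0],[-1,[0,0,-2.9],0]])

```text
t: 22.35
eef_pos: [0.4307, -0.2556, 0.0205]
ee_rot: [0.0, 0.999, -0.052, 0.0]
ft_force: [-0.5, 0.1, -1.1]
opening: 0.0112
grip_force: 91.4
```

```bash
python3 -c "
from h import *
panpose()"
```

```text
top 43 centre [ 0.5456 -0.2658] dir -0.089 slope 0.01 rim mid z 0.0611 front z 0.0617
side 43 centre [ 0.5451 -0.2675] dir -0.104 slope -0.0 rim mid z 0.0594 front z 0.0593
22.35 [ 0.4307 -0.2556  0.0205] [-0.5  0.1 -1.1] [0.04 0.21 0.05]
```

Touching or within a millimetre. A last small step down, then I'll release and rise.

Request:
arm_command(motion=[[-1,[0,0,-0.1],0],[-1,[0,0,-0.1],0],[0,[0,0,-0.1],0],[1,[0,0,-0.1],0],[1,[0,0,-0.1],0],[1,[0,0,-0.1],0],[1,[0,0,-0.1],0],[1,[0,0,-0.1],0],[1,[0,0,-0.1],0],[1,[0,0,-0.1],0],[1,[0,0,1],0],[1,[0,0,3],0],[1,[0,0,6],0],[1,[0,0,9],0],[1,[0,0,12],0],[1,[0,0,15],0],[1,[0,0,15],0],[1,[0,0,15],0],[1,[0,0,15],0],[1,[0,0,15],0]], grip_force=40)

```text
t: 24.45
eef_pos: [0.4298, -0.2551, 0.1694]
ee_rot: [-0.0, 0.999, -0.052, -0.001]
ft_force: [0.1, 0.5, 0.8]
opening: 0.0856
grip_force: 0.0
```

Run:
```python
from h import *
im,P=cloud("side");cv2.imwrite("pics/s7.png",im[:,:,::-1])
```

```text
(no output)
```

View pics/s7.png

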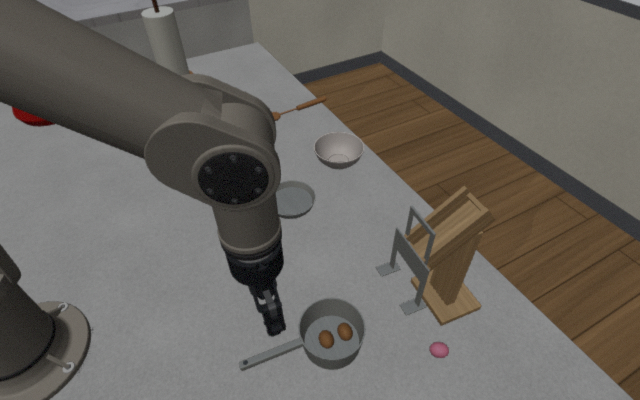

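The pan is upright on the counter with both walnuts in it at about (335,335), the gripper is clear, and the pink decoy is untouched.

```bash
python3 -c "
from plant import *
print(finish_job())"
```

```text
the job is handed in; nothing more can be done
None
```

Job handed in at about 24.5 s: the saucepan stands upright on the counter, released, with both walnuts in it; on the first lift it slipped from the grip below the gate and dropped about 3 cm, so I gripped it again lower on the handle and repeated the lift.

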